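# Lock a freshly loaded microtome: wheel to the top, block lever, then blade lever

## Task

A fresh wax block and a new blade have just been set in the microtome; lock it up in the safe order with light fingertip pushes. First push the black handle of the hand wheel back and up to its stop at the very top, which raises the head; then push the block clamp lever on the left of the head back until it is upright at its stop; last push the ball-ended blade lever on the right of the blade holder back to its stop. Leave every loose thing where it lies and finish clear of the machine.

Things in the scene. Friction and masses are not known exactly. Their poses are not given: they have to be found in the camera images.
- microtome: Cream rotary microtome fixed on the bench; origin on the bench, x away from the robot, y left, z up. In its frame (mm): housing x 11..240, y -112..188, z 0..330; blade holder with red guard bar x -166..0, y -47..127, z to 195; moving head with the block x -72..4, y -42..78, z 173..310; crank on the left at y 190..252, x 25..93, z 131..198; low tray wall in front to z 80.
- microtome_hand_wheel (a joint): Hand wheel angle (rad), axis along machine y at x 90, z 172 mm; disc 158 mm wide, y -154..-115. At q the handle is q + 0.17 rad forward (to the robot) of straight up, 54 mm from the axis; -0.17 = stop, handle at the top. Starts at 0.25 to 0.7, stays where left, takes 3 to 5 N at the handle. Turning it back raises the head 20 mm per rad.
- wheel_handle (a point): Centre of the hand wheel's black handle, a round bar 32 mm thick and 95 mm long along the machine's y, sticking out to the right of the wheel; free all round. Stands at about 200 to 225 mm height.
- microtome_clamp_lever (a joint): Block clamp lever angle (rad): 0 = upright at its stop (clamped), grows as it leans forward to the robot about an axis along machine y. Starts at 0.5 to 0.9, stays where left, needs about 1 N at its end. It rides on the head and rises with it.
- block_lever_end (a point): Point 6 mm short of the free end of the block clamp lever, a black bar 10 mm thick and 50 mm long on the left of the head (y 104 mm in the machine's frame; the head's side is at y 78). Its pivot is 44 mm away in the x-z plane, below it when upright (then 2 mm nearer the robot).
- microtome_blade_lever (a joint): Blade lever angle (rad): 0 = hanging forward and down; grows as its end swings down, back and up about an axis along machine y; 1.57 = stop (clamped), pointing back. Starts at 0 to 0.3, stays where left, needs about 1 N at its end.
- blade_lever_end (a point): Centre of the black ball (18 mm) at the end of the blade lever, right of the blade holder. At joint 0 its pivot is 28 mm behind (+x) and 33 mm above; distance 43 mm always. The lever's sleeve ends 5 mm left of the ball, so touch the ball's right part; the head overhangs behind from x -72, z 173 mm of the machine, so lean the hand back to the robot.
- brush_wood: The brush in the right trough of the microtome, a loose bystander to be left alone; origin at the centre of its underside.
- forceps_straight: The forceps in its left trough, a loose bystander to be left alone; origin at the centre of its underside.
- slide_box_red: The red slide box, a loose bystander to be left alone; origin at the centre of its underside.
- cassette_7: The loose cassette, a loose bystander to be left alone; origin at the centre of its underside.
- marker_1: The marker pen, a loose bystander to be left alone; origin at the centre of its underside.
- blade_dispenser: The blade dispenser, a loose bystander to be left alone; origin at the centre of its underside.

How it is judged:
On the way, in this order (a step that is already met when the one before it is completed fails the run):
1. the hand wheel's handle stands at the top, within 0.12 rad of its stop (value of joint microtome_hand_wheel below -0.05 rad), for 0.2 s.
2. then the block clamp lever stands upright, within 0.12 rad of its stop (value of joint microtome_hand_wheel below -0.05 rad and value of joint microtome_clamp_lever below 0.12 rad), for 0.2 s.
3. then the blade lever is back, within 0.15 rad of its stop (all of step 2 and value of joint microtome_blade_lever above 1.42 rad), for 0.2 s.
At the end, for the whole second after the job is handed in: The wheel handle is at the top (within 0.12 rad of its stop), the block clamp lever upright (within 0.12 rad of its stop) and the blade lever back (within 0.15 rad of its stop) (all of step 3); the robot touches nothing.
It fails at once if the robot presses on the microtome with more than 25 N (contact force between any of the fingers, the arm and microtome above 25 N).
It fails at once if a loose bystander (brush, forceps, slide box, cassette, marker or blade dispenser) is lifted or shifted by more than 30 mm (distance of any of brush_wood, forceps_straight, slide_box_red, cassette_7, marker_1, blade_dispenser from where it was at the start of the episode above 0.03 m).
It also fails if it takes over 72 s, if anything falls off the work surface, if the arm or the gripper's body presses on something with over 40 N, if the wrist force passes 120 N, or if a joint passes its speed limit or range.

## Robot

A 6-joint arm with a two-finger parallel gripper is mounted at the origin on a cart in front of the work surface, level with it; the furniture and walls round the work are solid. World frame = base frame: x ahead of the robot, y to its left, z up, the work surface at z = 0. Lengths are in m, angles in rad, forces in N, time in s.
With the tool pointing down it reaches from about 0.25 to 0.775 m from the base axis. Payload 4 kg.
Tool frame: the origin (TCP) lies at the very end of the fingers, on their centre line; the grasp point (between the pads) lies 19 mm behind it; z points along the fingers, y is the line along which they close (so a half turn about z gives the same grasp; the last joint's range is limited). The gripper opens to 94 mm and grips with 3 to 60 N. Pads are 16 mm wide; open, the fingers measure 119 mm over their backs; the gripper's body (75 mm by 177 mm) begins 78 mm behind the grasp point.
Start: joints at [-1.429, 0.087, 1.371, -0, 1.684, -0.103], TCP at [0.133, -0.534, 0.206] pointing down, gripper open.
Joint ranges: [-3.1, 3.1], [-0.76, 2.03], [0.27, 2.55], [-1.08, 4.22], [0.17, 2.65], [-2.57, 2.57]. Speed limits (rad/s): [2.79, 2.79, 3.14, 3.14, 3.14, 3.14].

## Interface

Orientations are given as [roll, pitch, yaw] about the fixed x, y, z axes, in that order (R = Rz(yaw) Ry(pitch) Rx(roll)).
In Python, from bench import robot, snapshot, finder gives the robot as it stands.
- The arm moves only by the tool drive_tool, never from a script. Its argument "deltas" is text: rows parted by semicolons, each of 7 numbers parted by spaces: the shift along the tool's x, y, z each as a share of 100 mm, from -1 to 1, then the turn, a rotation vector about the tool's x, y, z each as a share of 90 degrees, from -1 to 1, then the finger opening in mm, from 0 to 94. In form: tx ty tz rx ry rz gripper; .... A call has 1 to 5 rows; each row is the pose to reach, as a shift and turn from the pose commanded when the call began, along the tool's axes at that moment; what a row does not reach only later rows make up. A row lasts 1/10 s, in which the tool goes at most 50 mm and 8.59 degrees, less where a joint would pass 70% of its speed; a pose out of reach is approached as far as the arm can. A call with a number of a shift or a turn outside -1 to 1 is refused whole. A call with a gripper value outside its range is refused whole. The fingers move at their own pace and stop on an object; the grip force is fixed at half the most. Time passes only in rows, so rows that repeat a pose let the fingers close. It gives the time, the measured TCP pose, the force, the opening and the grip force at its end, in the units of the state.
- robot.get_obs(): the state, without advancing time (a new reading comes with each control period).
- snapshot(name): name is "side" or "top"; returns a dict with "img" (420x560x3 uint8, red, green, blue), "fx", "fy", "cx", "cy" (pixels), "D" ([k1, k2, p1, p2, k3] as OpenCV has them; the pictures are not rectified), "T" (4x4, takes a point from camera to world coordinates). Camera axes: x right, y up, looking along -z (the intrinsics and any distortion apply to the point x, -y, -z); pixel columns grow to the right and rows downward; lengths in m; the calibration is good to about 2 mm. A picture is of the moment at which its call begins. There is no depth.
- robot.close_job(): hands the job in; it is judged then, once.
Trained networks look in the newest picture that a camera, given by its name, has taken for a name from the list of things; names that differ only in an ending like _2 or _b are one class to them, and where a whole thing is asked for, a point or a joint stands for the part that bears it (a point fixed in the world has none). Each returns a list of dicts, best first, with "confidence" (0 to 1); they miss things now and then, are a little off and sometimes report something else, mostly with a low value. They report only what shows in the picture. A call takes as long as a camera call.
- finder.look_for(camera, thing): "xy" ([column, row] in pixels, amid what is visible of it).
- finder.masks_of(camera, thing): "region" (420x560 bool, what is visible of it) and "xy" ([column, row] in pixels, amid what is visible of it).
- finder.landmark_of(camera, thing): "xy" ([column, row] in pixels: a listed point, or the origin of a listed thing).
The state is a dict: "time": time; "joint_positions": joint angles; "qvel": joint speeds; "joint_torque": joint torques, N m; "tool_pos": TCP position; "ee_rot": TCP orientation; "wrist_force": force on the tool from outside, world axes, zero at the start; "wrist_torque": the same for the moment, N m; "width": finger opening in m; "finger_force": force on a finger pad.
Only numpy, scipy, OpenCV 4.12 (cv2) and the standard library are available. Lean on these libraries where they do the work, as an engineer would, in place of code of your own. Each camera call takes 0.05 s, during which the arm holds its last target. There are 200 camera calls.

## Working session

There is one attempt and no reset: what is moved stays moved. The work goes in short steps, Python scripts to look and compute and a tool call to move; the robot and the scene stay as the last step left them, time stands still between calls to the robot, and variables do not carry over. Pictures are saved under pics/ and viewed, at most 10 in all, crops included, and the job is handed in when it is done.

Besides the shell and the picture viewer there is one more tool, called after "Call:" as name(argument=value, ...) on one line, values as JSON. drive_tool: Moves the arm, as the interface text tells. Shift numbers are shares of 100 mm and turn numbers shares of 90 degrees, none past 1 either way. Its arguments: {"type":"object","properties":{"deltas":{"type":"string"}},"required":["deltas"]}

```bash
mkdir -p pics; cat > h.py <<'E'
import numpy as np, cv2
from bench import robot, snapshot, finder
def ray(s,xy):
    K=np.array([[s['fx'],0,s['cx']],[0,s['fy'],s['cy']],[0,0,1.]])
    u=cv2.undistortPoints(np.array([[xy]],float),K,np.array(s['D'],float))[0,0]
    T=np.array(s['T']); d=T[:3,:3]@np.array([u[0],-u[1],-1.]); return T[:3,3],d/np.linalg.norm(d)
def proj(s,P):
    T=np.array(s['T']); p=(np.atleast_2d(P)-T[:3,3])@T[:3,:3]; p=p*[1,-1,-1]
    K=np.array([[s['fx'],0,s['cx']],[0,s['fy'],s['cy']],[0,0,1.]])
    return cv2.projectPoints(p.astype(float),np.zeros(3),np.zeros(3),K,np.array(s['D'],float))[0][:,0]
def tri(rs):
    A=np.zeros((3,3));b=np.zeros(3)
    for o,d in rs:
        M=np.eye(3)-np.outer(d,d);A+=M;b+=M@o
    p=np.linalg.solve(A,b); return p,[np.linalg.norm((np.eye(3)-np.outer(d,d))@(p-o))*1e3 for o,d in rs]
E
python3 - <<'E'
from h import *
S={c:snapshot(c) for c in('side','top')}
for c in S: cv2.imwrite(f'pics/{c}0.png',S[c]['img'][:,:,::-1]); print(c,np.round(S[c]['T'],3).tolist(),S[c]['fx'])
for t in ['microtome','wheel_handle','block_lever_end','blade_lever_end','brush_wood','forceps_straight','slide_box_red','cassette_7','marker_1','blade_dispenser']:
    r=[]
    for c in S:
        L=finder.landmark_of(c,t); print(t,c,[(np.round(l['xy'],1).tolist(),round(l['confidence'],2)) for l in L[:2]])
        if L: r.append(ray(S[c],L[0]['xy']))
    if len(r)==2: p,e=tri(r); print('   ',p.round(4),np.round(e,1))
E
```

```text
side [[-1.0, 0.001, -0.017, 0.504], [-0.01, -0.841, 0.541, 0.833], [-0.014, 0.541, 0.841, 1.308], [0.0, 0.0, 0.0, 1.0]] 493.54994827377226
top [[-0.348, 0.778, -0.522, -0.186], [-0.937, -0.282, 0.205, 0.385], [0.013, 0.561, 0.828, 1.297], [0.0, 0.0, 0.0, 1.0]] 487.24067652117145
microtome side [([256.6, 212.9], 0.67)]
microtome top [([299.2, 216.5], 0.65)]
    [0.5889 0.0083 0.0121] [6.6 6.6]
wheel_handle side [([239.4, 121.4], 0.73)]
wheel_handle top [([360.9, 141.7], 0.61), ([334.4, 235.4], 0.3)]
    [ 0.6412 -0.1933  0.2196] [3.8 3.8]
block_lever_end side [([276.7, 193.2], 0.44)]
block_lever_end top []
blade_lever_end side [([301.8, 172.5], 0.52)]
blade_lever_end top [([340.6, 224.3], 0.57)]
    [ 0.4509 -0.0573  0.1333] [6. 6.]
brush_wood side [([240.2, 118.7], 0.66)]
brush_wood top [([335.3, 235.0], 0.53)]
    [ 0.5334 -0.0992  0.1801] [141.3 141.3]
forceps_straight side []
forceps_straight top [([274.0, 256.1], 0.41)]
slide_box_red side [([279.1, 137.6], 0.8)]
slide_box_red top []
cassette_7 side [([333.6, 370.4], 0.49)]
cassette_7 top [([168.6, 323.1], 0.48), ([362.0, 141.1], 0.48)]
    [0.3787 0.4826 0.0128] [0.1 0.1]
marker_1 side [([212.9, 347.0], 0.5)]
marker_1 top [([166.3, 227.5], 0.71)]
    [ 0.697   0.4184 -0.0038] [0.1 0.1]
blade_dispenser side [([312.7, 141.8], 0.69)]
blade_dispenser top []
```

```bash
ls -R . | head -30
```

```text
.:
h.py
pics

pics:
side0.png
top0.png
```

```bash
python3 - <<'E'
import cv2
a=cv2.imread('pics/side0.png')[70:290,150:400];b=cv2.imread('pics/top0.png')[90:310,220:470]
cv2.imwrite('pics/c0.png',cv2.resize(a,(800,600*1),interpolation=3)[:, :]);cv2.imwrite('pics/c1.png',cv2.resize(b,(800,600),interpolation=3))
E
```

```text
(no output)
```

View pics/c0.png

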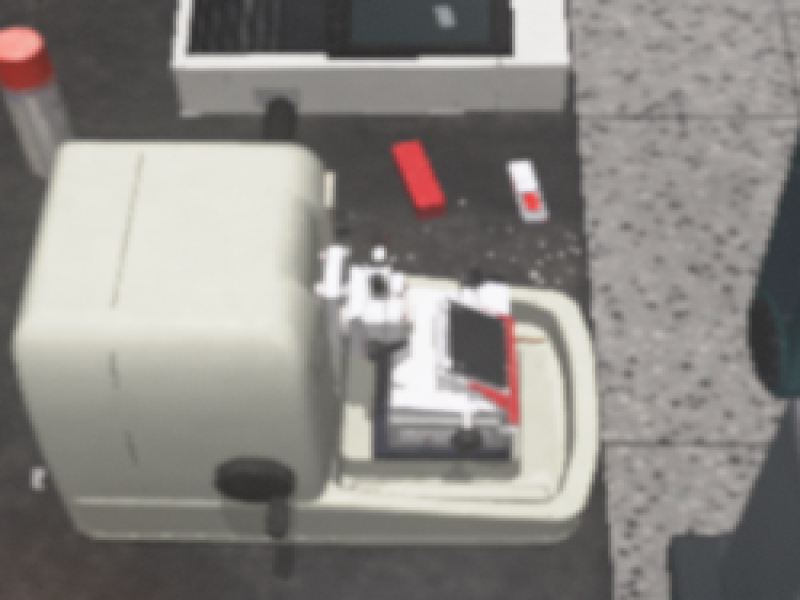

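View pics/c1.png

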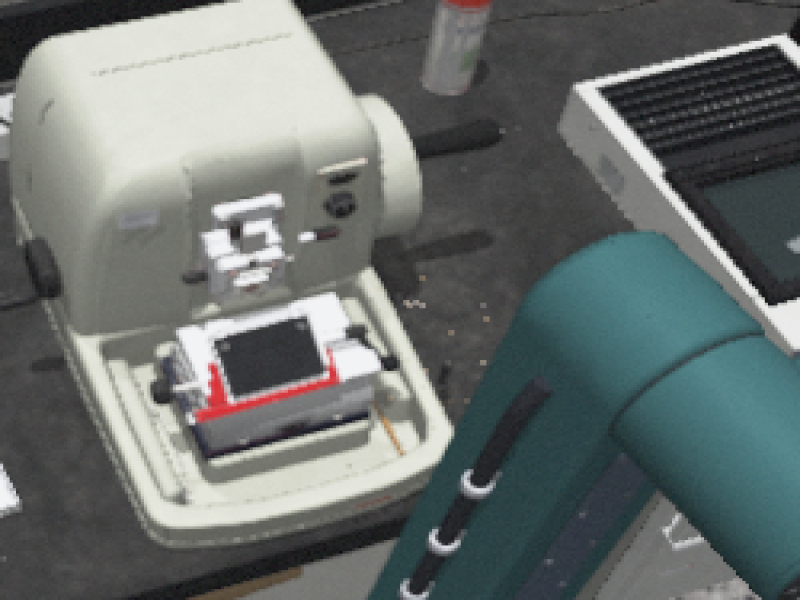

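View pics/top0.png

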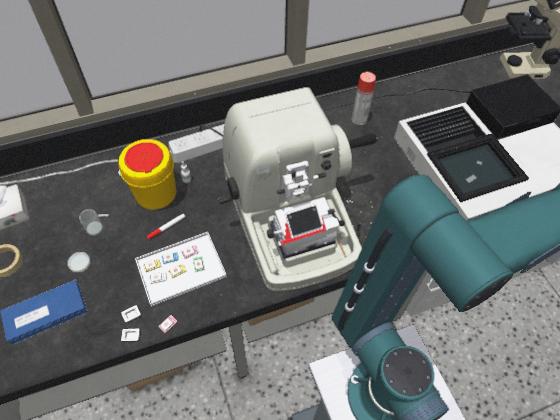

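The side view shows the machine near the image centre. In the side crop the crank is at (255,480) and the blade holder at (440,400). In the top picture, the wheel handle is at (364,141), the blade ball at (342,223) and the clamp lever at about (281,192). A red box and a white dispenser lie right of the machine, hidden by the arm in the top view.

```bash
python3 - <<'E'
from h import *
S={c:snapshot(c) for c in('side','top')}
def pl(c,xy,z):
    o,d=ray(S[c],xy); return (o+d*(z-o[2])/d[2]).round(4)
f=lambda x,y:(150+x/3.2,70+y/2.7273)
g=lambda x,y:(220+x/3.2,90+y/2.7273)
print('base left edge z0',pl('side',f(100,538),0),pl('side',f(560,540),0),'z~top edge',pl('side',f(80,498),.08),pl('side',f(330,498),.08))
print('top base',pl('top',g(78,325),0),pl('top',g(140,525),0), pl('top',g(455,435),.0))
for t in ['slide_box_red','blade_dispenser']: 
  print(t,[(pl('side',l['xy'],.01),l['confidence']) for l in finder.landmark_of('side',t)[:2]])
for t in ['wheel_handle','blade_lever_end','block_lever_end','microtome_hand_wheel']:
  r=[]
  for c in S:
    m=finder.masks_of(c,t)
    for q in m[:2]: 
      ys,xs=np.nonzero(q['region']); print(t,c,round(q['confidence'],2),np.round(q['xy'],1),xs.min(),xs.max(),ys.min(),ys.max())
# candidates for clamp lever
print(tri([ray(S['side'],f(385,350)),ray(S['top'],g(195,277))]),tri([ray(S['side'],(276.7,193.2)),ray(S['top'],g(192,278))]))
print('ball',tri([ray(S['side'],f(485,285)),ray(S['top'],g(391,363))]))
print('handle outer end',tri([ray(S['side'],f(280,105)),ray(S['top'],g(490,133))]))
a=S['side']['img'][125:235,225:345,::-1];b=S['top']['img'][150:240,265:365,::-1]
cv2.imwrite('pics/d.png',np.hstack([cv2.resize(a,(400,367),interpolation=2),cv2.resize(b,(400,367),interpolation=2)]))
E
```

```text
base left edge z0 [0.8088 0.1838 0.    ] [0.3864 0.1853 0.    ] z~top edge [0.813  0.1778 0.08  ] [0.5932 0.1776 0.08  ]
top base [ 0.6775  0.1663 -0.    ] [0.4111 0.1938 0.    ] [ 0.4126 -0.1262  0.    ]
slide_box_red [(array([ 0.5303, -0.3018,  0.01  ]), 0.63), (array([ 0.4154, -0.3082,  0.01  ]), 0.5)]
blade_dispenser [(array([ 0.4033, -0.2856,  0.01  ]), 0.49)]
wheel_handle side 0.35 [331.6 371.3] 323 339 363 383
wheel_handle top 0.86 [346.8 143.4] 333 376 125 175
blade_lever_end side 0.6 [267.4 198.4] 265 275 196 202
blade_lever_end top 0.66 [333.5 210.3] 328 344 208 224
blade_lever_end top 0.64 [343.9 144.7] 333 376 125 175
block_lever_end side 0.46 [268.  199.2] 264 276 195 203
microtome_hand_wheel side 0.59 [241.9 114.4] 232 243 105 122
microtome_hand_wheel side 0.52 [213.9 346.8] 205 220 322 370
microtome_hand_wheel top 0.72 [343.2 145.7] 332 376 125 176
(array([0.54314496, 0.09543296, 0.23218843]), [np.float64(1.3697364195856898), np.float64(1.3697364195857904)]) (array([0.52430733, 0.10387447, 0.26300302]), [np.float64(1.7889025673469712), np.float64(1.7889025673470444)])
ball (array([ 0.45373528, -0.06172093,  0.12508473]), [np.float64(0.9388129094612214), np.float64(0.9388129094613136)])
handle outer end (array([ 0.64688788, -0.24048367,  0.21710008]), [np.float64(2.2686932813233054), np.float64(2.268693281323595)])
```

View pics/d.png

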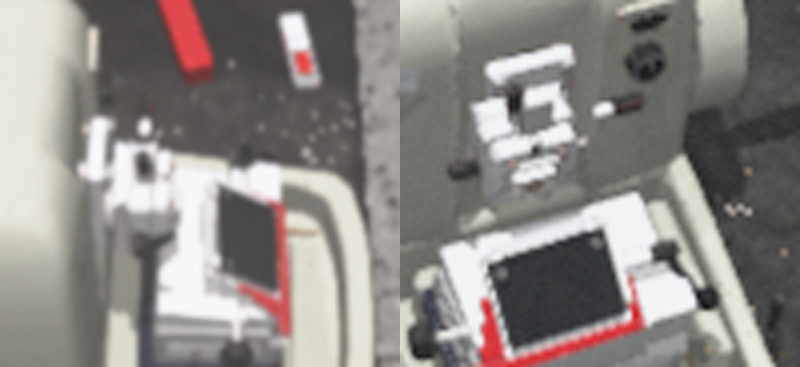

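Yaw is about 0 and the machine origin is near (0.583, 0.004). I'll check the tool axes, then go for the handle.

```bash
cat >> h.py <<'E'
from scipy.spatial.transform import Rotation as R
def pose():
    o=robot.get_obs(); return o,np.array(o['tool_pos']),R.from_euler('xyz',o['ee_rot'])
def delta(p,zdir=None,ydir=None):
    "print tool-frame shift (share of 100mm) & rotvec (share 90deg) to world pose"
    o,P,Q=pose()
    G=Q
    if zdir is not None:
        z=np.array(zdir,float);z/=np.linalg.norm(z);y=np.array(ydir,float);y-=z*(y@z);y/=np.linalg.norm(y)
        G=R.from_matrix(np.c_[np.cross(y,z),y,z])
    print('t',o['time'],'at',P.round(4),'F',np.round(o['wrist_force'],2),'sh',(Q.inv().apply(np.array(p)-P)/.1).round(2),'rot',((Q.inv()*G).as_rotvec()/(np.pi/2)).round(3))
E
python3 - <<'E'
from h import *
o,P,Q=pose();print({k:np.round(v,3) for k,v in o.items()});print(Q.as_matrix().round(3))
s=snapshot('side');
def pl(c,xy,z):
    o,d=ray(s,xy); return (o+d*(z-o[2])/d[2]).round(4)
print(pl(s,(150+180/3.2,70+112/2.727),0),pl(s,(150+570/3.2,70+110/2.727),0),pl(s,(150+570/3.2,70+62/2.727),0))
delta((.58,-.215,.26),(0,0,-1),(1,0,0));delta((.58,-.215,.26),(0,0,-1),(-1,0,0))
E
```

```text
{'time': np.float64(1.7), 'joint_positions': array([-1.429,  0.087,  1.371, -0.   ,  1.684, -0.103]), 'qvel': array([-0.001, -0.   ,  0.001, -0.001, -0.002,  0.001]), 'joint_torque': array([ 0.0000e+00, -3.4003e+01, -3.0259e+01,  7.2000e-02,  2.4000e-02,
       -0.0000e+00]), 'tool_pos': array([ 0.133, -0.534,  0.205]), 'ee_rot': array([3.142, 0.   , 0.245]), 'wrist_force': array([ 0.943,  0.056, -0.406]), 'wrist_torque': array([ 0.028, -0.02 ,  0.014]), 'finger_force': np.float64(0.0), 'width': np.float64(0.094)}
[[ 0.97   0.242 -0.   ]
 [ 0.242 -0.97  -0.   ]
 [-0.     0.    -1.   ]]
[ 0.7894 -0.4449  0.    ] [ 0.348 -0.447  0.   ] [ 0.344 -0.536  0.   ]
t 1.75 at [ 0.1333 -0.5336  0.2055] F [-0.44  0.49  0.18] sh [ 5.11 -2.01 -0.55] rot [ 0.     0.    -0.844]
t 1.75 at [ 0.1333 -0.5336  0.2055] F [-0.44  0.49  0.18] sh [ 5.11 -2.01 -0.55] rot [ 0.    -0.     1.156]
```

Call:
drive_tool(deltas="1 -0.4 -0.4 0 0 0 0;1 -0.4 -0.4 0 0 0 0;1 -0.4 -0.4 0 0 0 0")

```text
time: 2.05
tool_pos: [0.2235, -0.4693, 0.2482]
ee_rot: [3.138, -0.002, 0.248]
wrist_force: [-0.8, 0.4, -0.0]
width: 0.0734
finger_force: 0.0
```

Call:
drive_tool(deltas="1 -0.4 -0.15 0 0 0 0;1 -0.4 -0.15 0 0 0 0;1 -0.4 -0.15 0 0 0 0")

```text
time: 2.35
tool_pos: [0.3111, -0.4053, 0.2616]
ee_rot: [3.14, -0.002, 0.25]
wrist_force: [-1.1, 0.4, 0.4]
width: 0.0494
finger_force: 0.0
```

Call:
drive_tool(deltas="1 -0.4 0 0 0 0 0;1 -0.4 0 0 0 0 0;1 -0.4 0 0 0 0 0")

```text
time: 2.65
tool_pos: [0.3978, -0.3422, 0.2599]
ee_rot: [-3.141, -0.001, 0.25]
wrist_force: [0.4, -0.7, -0.3]
width: 0.0254
finger_force: 0.0
```

Call:
drive_tool(deltas="1 -0.4 0 0 0 0 0;1 -0.4 0 0 0 0 0;1 -0.4 0 0 0 0 0")

```text
time: 2.95
tool_pos: [0.4848, -0.2796, 0.2594]
ee_rot: [-3.14, 0.0, 0.249]
wrist_force: [0.2, 0.7, 0.3]
width: 0.002
finger_force: 0.0
```

Call:
drive_tool(deltas="0.7 -0.3 0 0 0 -0.42 0;0.7 -0.3 0 0 0 -0.42 0;0.7 -0.3 0 0 0 -0.42 0;0.7 -0.3 0 0 0 -0.42 0;0.7 -0.3 0 0 0 -0.42 0")

```text
time: 3.45
tool_pos: [0.5423, -0.2371, 0.2599]
ee_rot: [-3.141, 0.002, 0.907]
wrist_force: [-0.4, -0.3, 0.2]
width: 0.0003
finger_force: 0.0
```

Call:
drive_tool(deltas="0 0 0 0 0 -0.424 0;0 0 0 0 0 -0.424 0;0 0 0 0 0 -0.424 0;0 0 0 0 0 -0.424 0;0 0 0 0 0 -0.424 0")

```text
time: 3.95
tool_pos: [0.542, -0.2375, 0.2601]
ee_rot: [-3.14, 0.001, 1.572]
wrist_force: [-0.1, 0.9, -0.6]
width: 0.0004
finger_force: 0.0
```

Call:
drive_tool(deltas="0.2 0.2 0.65 0 0 0 0;0.2 0.2 0.65 0 0 0 0;0.2 0.4 0.65 0 0 0 0;0.2 0.5 0.65 0 0 0 0")

```text
time: 4.35
tool_pos: [0.5925, -0.2169, 0.1935]
ee_rot: [-3.138, -0.0, 1.569]
wrist_force: [-0.3, -0.0, 0.1]
width: 0.0007
finger_force: 0.0
```

```bash
python3 - <<'E'
from h import *
S={c:snapshot(c) for c in('side','top')};o,P,Q=pose();print(P,o['wrist_force'])
for c in S: print(c,proj(S[c],P).round(1),[(np.round(l['xy'],1),round(l['confidence'],2)) for l in finder.landmark_of(c,'wheel_handle')[:2]])
a=S['side']['img'][90:170,200:300,::-1];b=S['top']['img'][110:190,320:420,::-1]
cv2.imwrite('pics/e.png',np.hstack([cv2.resize(a,(400,320),interpolation=2),cv2.resize(b,(400,320),interpolation=2)]))
E
```

```text
[ 0.59359792 -0.2169303   0.19540513] [-0.63010143 -0.14308738  0.02260767]
side [[255.5 120. ]] [(array([237.5, 117.3]), 0.57)]
top [[373.2 157.7]] [(array([358.8, 136.6]), 0.56)]
```

View pics/e.png

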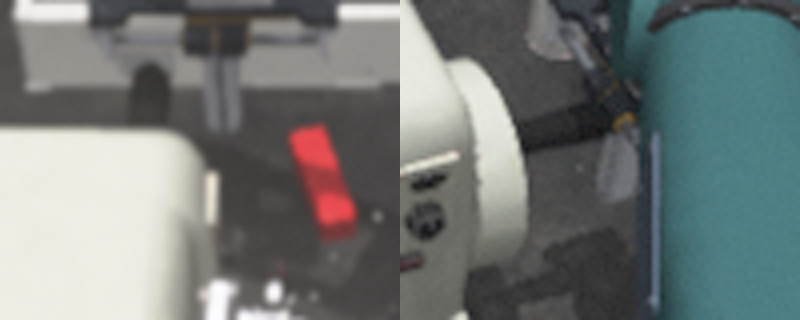

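The fingers stand just in front of the handle and level with it. Pushing back now.

Call:
drive_tool(deltas="0 0.05 0 0 0 0 0;0 0.1 0 0 0 0 0;0 0.15 0 0 0 0 0")

```text
time: 4.85
tool_pos: [0.6086, -0.2156, 0.1961]
ee_rot: [3.141, 0.001, 1.57]
wrist_force: [-0.2, -0.4, 0.5]
width: 0.0005
finger_force: 0.0
```

Call:
drive_tool(deltas="0 0.03 0 0 0 0 0;0 0.06 0 0 0 0 0;0 0.09 0 0 0 0 0;0 0.12 0 0 0 0 0")

```text
time: 5.25
tool_pos: [0.6191, -0.2153, 0.1956]
ee_rot: [-3.138, -0.0, 1.57]
wrist_force: [-8.6, 0.8, 4.6]
width: 0.0004
finger_force: 3.9
```

Call:
drive_tool(deltas="0 0.02 0 0 0 0 0;0 0.04 0 0 0 0 0;0 0.06 0 0 0 0 0;0 0.06 0 0 0 0 0")

```text
time: 5.65
tool_pos: [0.6254, -0.2156, 0.1962]
ee_rot: [-3.14, 0.0, 1.57]
wrist_force: [-4.2, 0.6, 3.2]
width: 0.0004
finger_force: 2.3
```

Call:
drive_tool(deltas="0 0.02 0 0 0 0 0;0 0.04 0 0 0 0 0;0 0.06 0 0 0 0 0;0 0.06 0 0 0 0 0")

```text
time: 6.05
tool_pos: [0.6323, -0.2155, 0.1956]
ee_rot: [3.142, 0.0, 1.571]
wrist_force: [-3.4, -0.2, 1.6]
width: 0.0006
finger_force: 1.6
```

Call:
drive_tool(deltas="0 0.02 0 0 0 0 0;0 0.04 0 0 0 0 0;0 0.05 0 0 0 0 0;0 0.05 0 0 0 0 0")

```text
time: 6.45
tool_pos: [0.6377, -0.2154, 0.1953]
ee_rot: [3.141, 0.0, 1.571]
wrist_force: [-2.6, -0.1, 1.7]
width: 0.0003
finger_force: 1.2
```

Call:
drive_tool(deltas="0 0.015 0 0 0 0 0;0 0.03 0 0 0 0 0;0 0.03 0 0 0 0 0")

```text
time: 6.75
tool_pos: [0.6407, -0.2154, 0.1954]
ee_rot: [3.141, 0.0, 1.571]
wrist_force: [-2.8, 0.1, 1.6]
width: 0.0006
finger_force: 1.2
```

Call:
drive_tool(deltas="0 0.015 0 0 0 0 0;0 0.03 0 0 0 0 0;0 0.03 0 0 0 0 0")

```text
time: 7.05
tool_pos: [0.6437, -0.2154, 0.1954]
ee_rot: [3.141, 0.0, 1.571]
wrist_force: [-2.5, -0.8, 1.5]
width: 0.0005
finger_force: 1.1
```

Call:
drive_tool(deltas="0 0.01 0 0 0 0 0;0 0.02 0 0 0 0 0;0 0.02 0 0 0 0 0")

```text
time: 7.35
tool_pos: [0.6447, -0.2154, 0.1955]
ee_rot: [-3.14, -0.0, 1.57]
wrist_force: [-5.1, -0.3, 3.1]
width: 0.0004
finger_force: 2.6
```

Call:
drive_tool(deltas="0 0.01 0 0 0 0 0;0 0.02 0 0 0 0 0;0 0.02 0 0 0 0 0")

```text
time: 7.65
tool_pos: [0.6446, -0.2154, 0.1956]
ee_rot: [-3.135, -0.001, 1.57]
wrist_force: [-11.1, 1.7, 3.7]
width: 0.0001
finger_force: 5.3
```

Stall with rising force: the wheel is at its stop. Backing off and moving over to the left front.

Call:
drive_tool(deltas="0 -0.03 0 0 0 0 0;0 -0.3 0 0 0 0 0;0 -0.7 -0.5 0 0 0 0;0 -1 -1 0 0 0 0")

```text
time: 8.05
tool_pos: [0.5582, -0.2148, 0.2743]
ee_rot: [-3.138, -0.003, 1.571]
wrist_force: [-0.1, -0.5, 0.8]
width: 0.0004
finger_force: 0.0
```

Call:
drive_tool(deltas="0.3 -0.5 -0.2 0 0 0 0;0.6 -1 -0.3 0 0 0 0;1 -1 -0.3 0 0 0 0")

```text
time: 8.35
tool_pos: [0.4594, -0.1195, 0.3085]
ee_rot: [3.136, 0.002, 1.566]
wrist_force: [0.9, 1.4, -0.2]
width: 0.0006
finger_force: 0.0
```

Call:
drive_tool(deltas="0.5 0 0 0 0 0 0;1 0 0 0 0 0 0;1 0 0 0 0 0 0")

```text
time: 8.65
tool_pos: [0.4608, -0.0132, 0.3072]
ee_rot: [3.137, -0.003, 1.58]
wrist_force: [0.3, -0.8, 0.2]
width: 0.0006
finger_force: 0.0
```

Call:
drive_tool(deltas="0.5 0 0 0 0 0 0;1 0 0 0 0 0 0;1 0 0 0 0 0 0")

```text
time: 8.95
tool_pos: [0.4608, 0.0861, 0.3061]
ee_rot: [3.14, -0.003, 1.579]
wrist_force: [0.1, -0.4, 0.6]
width: 0.0004
finger_force: 0.0
```

```bash
python3 - <<'E'
from h import *
S={c:snapshot(c) for c in('side','top')};o,P,Q=pose();print(P,o['wrist_force'])
for t in ['block_lever_end','blade_lever_end','wheel_handle']:
 for c in S: print(t,c,[(np.round(l['xy'],1),round(l['confidence'],2)) for l in finder.landmark_of(c,t)[:2]],[(np.round(l['xy'],1),round(l['confidence'],2)) for l in finder.masks_of(c,t)[:2]])
a=S['side']['img'][150:230,235:335,::-1];b=S['top']['img'][150:230,260:360,::-1]
cv2.imwrite('pics/f.png',np.hstack([cv2.resize(a,(400,320),interpolation=2),cv2.resize(b,(400,320),interpolation=2)]))
E
```

```text
[0.46102207 0.08194844 0.30613243] [ 0.4441134   0.76825194 -0.74288037]
block_lever_end side [(array([275.4, 192. ]), 0.38)] []
block_lever_end top [(array([298.1, 214.2]), 0.57), (array([277.1, 189.2]), 0.42)] []
blade_lever_end side [] []
blade_lever_end top [(array([344.2, 222.9]), 0.43)] [(array([331.3, 213.8]), 0.46)]
wheel_handle side [(array([226. , 115.1]), 0.62)] [(array([332.7, 376.1]), 0.6), (array([228.6, 113.7]), 0.43)]
wheel_handle top [(array([276.4, 187.8]), 0.59), (array([356. , 132.2]), 0.58)] []
```

View pics/f.png

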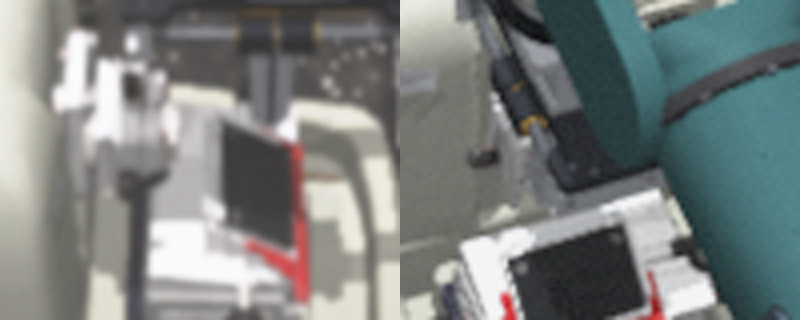

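The lever shows as a dark bar at about (280,189) in top and (272,196) in side. The handle landmark has moved to (226,115).

```bash
python3 - <<'E'
from h import *
S={c:snapshot(c) for c in('side','top')}
for Y in (.102,.108):
 for c,q in [('side',(275.4,192)),('side',(271,196)),('top',(277.1,189.2)),('top',(280,189))]:
  o,d=ray(S[c],q); print(Y,c,q,(o+d*(Y-o[1])/d[1]).round(4))
print(tri([ray(S['side'],(275.4,192)),ray(S['top'],(277.1,189.2))]))
print(tri([ray(S['side'],(271,196)),ray(S['top'],(280,189))]))
print(tri([ray(S['side'],(226,115.1)),ray(S['top'],(356,132.2))]))
# camera lines to pixel for lever at hypotheses
delta((.46,.112,.28),(.5,0,-.866),(1,0,0))
E
```

```text
0.102 side (275.4, 192) [0.5284 0.102  0.2685]
0.102 side (271, 196) [0.5402 0.102  0.2504]
0.102 top (277.1, 189.2) [0.5534 0.102  0.2349]
0.102 top (280, 189) [0.532  0.102  0.2628]
0.108 side (275.4, 192) [0.5282 0.108  0.277 ]
0.108 side (271, 196) [0.5399 0.108  0.2591]
0.108 top (277.1, 189.2) [0.5378 0.108  0.2574]
0.108 top (280, 189) [0.5168 0.108  0.2847]
(array([0.52688431, 0.11063603, 0.27638497]), [np.float64(2.8379860390382867), np.float64(2.837986039038259)])
(array([0.54087346, 0.099223  , 0.24845445]), [np.float64(1.3379469854153125), np.float64(1.3379469854151917)])
(array([ 0.67669567, -0.19609129,  0.23326741]), [np.float64(3.6737526879325966), np.float64(3.6737526879325193)])
t 9.75 at [0.4604 0.0813 0.3065] F [ 0.57 -0.17  0.21] sh [ 0.31 -0.    0.26] rot [-0.333  0.    -0.   ]
```

Call:
drive_tool(deltas="0.29 0 0.2 0 0 0 0;0.29 0.1 0.48 0 0 0 0;0.29 0.2 0.48 0 0 0 0")

```text
time: 10.05
tool_pos: [0.4786, 0.1107, 0.2544]
ee_rot: [-3.134, 0.001, 1.572]
wrist_force: [0.9, -0.6, -0.8]
width: 0.0007
finger_force: 0.0
```

Call:
drive_tool(deltas="0 0.04 0 0 0 0 0;0 0.08 0 0 0 0 0;0 0.12 0 0 0 0 0;0 0.12 0 0 0 0 0")

```text
time: 10.45
tool_pos: [0.4933, 0.1101, 0.2596]
ee_rot: [3.14, -0.0, 1.57]
wrist_force: [0.5, 1.0, -0.4]
width: 0.0005
finger_force: 0.0
```

Call:
drive_tool(deltas="0 0.03 0 0 0 0 0;0 0.06 0 0 0 0 0;0 0.09 0 0 0 0 0;0 0.09 0 0 0 0 0")

```text
time: 10.85
tool_pos: [0.5017, 0.1103, 0.2583]
ee_rot: [-3.141, 0.0, 1.57]
wrist_force: [0.0, 0.2, -0.0]
width: 0.0003
finger_force: 0.0
```

Call:
drive_tool(deltas="0 0.03 0 0 0 0 0;0 0.06 0 0 0 0 0;0 0.09 0 0 0 0 0;0 0.09 0 0 0 0 0")

```text
time: 11.25
tool_pos: [0.5104, 0.1104, 0.2584]
ee_rot: [-3.141, 0.0, 1.571]
wrist_force: [-0.9, 0.1, 0.9]
width: 0.0005
finger_force: 0.6
```

Call:
drive_tool(deltas="0 0.03 0 0 0 0 0;0 0.06 0 0 0 0 0;0 0.09 0 0 0 0 0;0 0.09 0 0 0 0 0")

```text
time: 11.65
tool_pos: [0.52, 0.1103, 0.2582]
ee_rot: [3.141, 0.0, 1.57]
wrist_force: [0.4, 0.3, 0.3]
width: 0.0003
finger_force: 0.2
```

Call:
drive_tool(deltas="0 0.02 0 0 0 0 0;0 0.04 0 0 0 0 0;0 0.06 0 0 0 0 0;0 0.06 0 0 0 0 0")

```text
time: 12.05
tool_pos: [0.5257, 0.1103, 0.2583]
ee_rot: [3.141, 0.0, 1.57]
wrist_force: [-0.0, 0.2, -0.2]
width: 0.0004
finger_force: 0.2
```

Call:
drive_tool(deltas="0 0.02 0 0 0 0 0;0 0.04 0 0 0 0 0;0 0.06 0 0 0 0 0;0 0.06 0 0 0 0 0")

```text
time: 12.45
tool_pos: [0.5318, 0.1103, 0.2583]
ee_rot: [3.141, 0.0, 1.57]
wrist_force: [-0.9, 0.4, 0.1]
width: 0.0003
finger_force: 0.1
```

Call:
drive_tool(deltas="0 0.02 0 0 0 0 0;0 0.04 0 0 0 0 0;0 0.04 0 0 0 0 0")

```text
time: 12.75
tool_pos: [0.5356, 0.1103, 0.2584]
ee_rot: [3.142, 0.0, 1.57]
wrist_force: [0.3, 0.4, 0.7]
width: 0.0002
finger_force: 0.3
```

Call:
drive_tool(deltas="0 0.02 0 0 0 0 0;0 0.03 0 0 0 0 0;0 0.03 0 0 0 0 0")

```text
time: 13.05
tool_pos: [0.5364, 0.1104, 0.2584]
ee_rot: [-3.137, 0.0, 1.571]
wrist_force: [-7.4, 0.3, 2.7]
width: 0.0005
finger_force: 3.5
```

Call:
drive_tool(deltas="0 0.015 0 0 0 0 0;0 0.025 0 0 0 0 0;0 0.025 0 0 0 0 0")

```text
time: 13.35
tool_pos: [0.5367, 0.1104, 0.2584]
ee_rot: [-3.131, 0.0, 1.571]
wrist_force: [-12.9, -0.1, 4.5]
width: 0.0003
finger_force: 6.4
```

Call:
drive_tool(deltas="0 0.01 0 0 0 0 0;0 0.02 0 0 0 0 0;0 0.02 0 0 0 0 0")

```text
time: 13.65
tool_pos: [0.5369, 0.1104, 0.2584]
ee_rot: [-3.127, 0.001, 1.571]
wrist_force: [-17.0, 0.2, 6.1]
width: 0.0001
finger_force: 8.7
```

Stalled at its stop, with the force rising. Retreating and looking again.

Call:
drive_tool(deltas="0 -0.05 0 0 0 0 0;0 -0.4 -0.1 0 0 0 0;0 -0.9 -0.4 0 0 0 0;0 -1 -0.6 0 0 0 0")

```text
time: 14.05
tool_pos: [0.4406, 0.1104, 0.3193]
ee_rot: [-3.142, -0.0, 1.571]
wrist_force: [0.8, -0.3, 0.8]
width: 0.0003
finger_force: 0.0
```

Call:
drive_tool(deltas="0.3 -0.5 -0.1 0 0 0 0;0.7 -0.8 -0.1 0 0 0 0;0.7 -0.8 -0.1 0 0 0 0")

```text
time: 14.35
tool_pos: [0.3608, 0.1829, 0.3303]
ee_rot: [3.137, -0.003, 1.576]
wrist_force: [0.5, 0.6, 0.6]
width: 0.0005
finger_force: 0.0
```

```bash
python3 - <<'E'
from h import *
S={c:snapshot(c) for c in('side','top')};o,P,Q=pose();print(P,o['wrist_force'])
for t in ['block_lever_end','blade_lever_end','wheel_handle']:
 r=[]
 for c in S: L=finder.landmark_of(c,t)[:2];print(t,c,[(np.round(l['xy'],1),round(l['confidence'],2)) for l in L]); r+=[ray(S[c],l['xy']) for l in L[:1]]
 if len(r)>1: print(tri(r))
a=S['side']['img'][150:230,235:335,::-1];b=S['top']['img'][160:240,265:365,::-1]
cv2.imwrite('pics/g.png',np.hstack([cv2.resize(a,(400,320),interpolation=2),cv2.resize(b,(400,320),interpolation=2)]))
E
```

```text
[0.36256606 0.18127739 0.32898666] [ 0.09257827 -0.10081102 -0.58399115]
block_lever_end side [(array([266.2, 191.9]), 0.43)]
block_lever_end top []
blade_lever_end side [(array([304.1, 177.2]), 0.63)]
blade_lever_end top []
wheel_handle side [(array([228.7, 114. ]), 0.44), (array([333.4, 372.4]), 0.44)]
wheel_handle top [(array([359.6, 133.4]), 0.64)]
(array([ 0.66998345, -0.20466247,  0.23036788]), [np.float64(2.5955876575182795), np.float64(2.595587657518154)])
```

View pics/g.png

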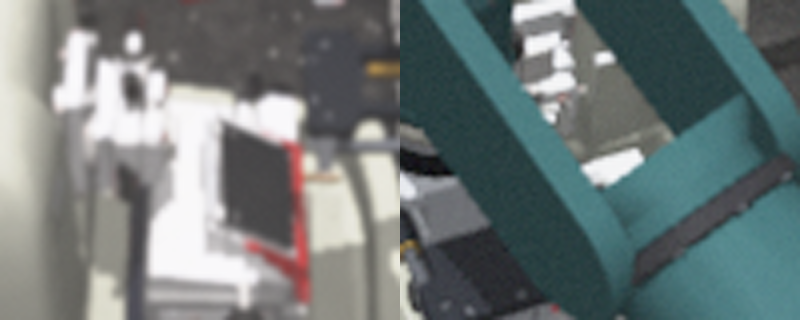

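The clamp lever landmark moved back about 9 px in side (275→266), as upright should look. The blade ball is at about (300,172) in side. The arm hides it in top, so I'll use the earlier fix of (0.453,-0.060,0.128).

Call:
drive_tool(deltas="-0.5 0 0 0 0 0 0;-1 0.1 0 0 0 0 0;-1 0.1 0 0 0 0 0")

```text
time: 15.05
tool_pos: [0.3741, 0.075, 0.3279]
ee_rot: [-3.141, 0.003, 1.559]
wrist_force: [0.1, -0.7, 0.5]
width: 0.0007
finger_force: 0.0
```

Call:
drive_tool(deltas="-0.5 0 0 0 0 0 0;-1 0.1 0 0 0 0 0;-1 0.1 0 0 0 0 0")

```text
time: 15.35
tool_pos: [0.3835, -0.0245, 0.3274]
ee_rot: [-3.14, 0.002, 1.56]
wrist_force: [-0.0, 1.2, -0.6]
width: 0.0003
finger_force: 0.0
```

Call:
drive_tool(deltas="-0.47 0 0 0 0 0 0;-0.47 0 0 0 0 0 0")

```text
time: 15.55
tool_pos: [0.3829, -0.0701, 0.3276]
ee_rot: [-3.14, 0.001, 1.563]
wrist_force: [1.1, 0.4, 0.7]
width: 0.0006
finger_force: 0.0
```

```bash
python3 - <<'E'
from h import *
delta((.395,-.066,.22),(.5,.3,-.81),(1,0,.617))
S=snapshot('side'),snapshot('top')
for s,c in zip(S,('side','top')): print([(np.round(l['xy'],1),round(l['confidence'],2)) for l in finder.landmark_of(c,'blade_lever_end')[:2]])
for p in [(.453,-.06,.128),(.5,-.06,.13)]: print([proj(s,p) for s in S])
E
```

```text
t 15.55 at [ 0.3829 -0.0701  0.3276] F [1.1  0.43 0.73] sh [0.04 0.12 1.08] rot [-0.35   0.191 -0.059]
[(array([256.5, 216.4]), 0.6)]
[(array([341.9, 221.4]), 0.53)]
[array([[301.99136169, 174.64826082]]), array([[342.04117117, 222.64388795]])]
[array([[286.24611457, 174.25888061]]), array([[335.40755205, 209.48406507]])]
```

Call:
drive_tool(deltas="0 0 0.1 -0.35 0.19 -0.06 0;0 0 0.3 -0.35 0.19 -0.06 0;0 0 0.5 -0.35 0.19 -0.06 0;0 0 0.8 -0.35 0.19 -0.06 0;0 0 0.9 -0.35 0.19 -0.06 0")

```text
time: 16.25
tool_pos: [0.3793, -0.0646, 0.2302]
ee_rot: [2.57, -0.268, 1.739]
wrist_force: [0.0, -0.7, 0.1]
width: 0.0006
finger_force: 0.0
```

```bash
python3 - <<'E'
from h import *
o,P,Q=pose();print(Q.as_matrix().round(3))
delta((.395,-.066,.18))
delta((.41,-.065,.102));delta(P+[.01,0,0])
E
```

```text
[[-0.162  0.853  0.496]
 [ 0.951 -0.     0.31 ]
 [ 0.265  0.522 -0.811]]
t 16.25 at [ 0.3793 -0.0646  0.2302] F [ 0.02 -0.74  0.14] sh [-0.17 -0.13  0.48] rot [0. 0. 0.]
t 16.25 at [ 0.3793 -0.0646  0.2302] F [ 0.02 -0.74  0.14] sh [-0.39 -0.41  1.19] rot [0. 0. 0.]
t 16.25 at [ 0.3793 -0.0646  0.2302] F [ 0.02 -0.74  0.14] sh [-0.02  0.09  0.05] rot [0. 0. 0.]
```

Call:
drive_tool(deltas="-0.2 -0.2 0.6 0 0 0 0;-0.33 -0.34 1 0 0 0 0;-0.33 -0.34 1 0 0 0 0")

```text
time: 16.55
tool_pos: [0.4071, -0.064, 0.1253]
ee_rot: [2.572, -0.265, 1.746]
wrist_force: [0.2, 0.2, -0.9]
width: 0.0007
finger_force: 0.0
```

Call:
drive_tool(deltas="-0.03 -0.03 0.1 0 0 0 0;-0.06 -0.07 0.19 0 0 0 0;-0.06 -0.07 0.19 0 0 0 0")

```text
time: 16.85
tool_pos: [0.4146, -0.0679, 0.1111]
ee_rot: [2.564, -0.256, 1.746]
wrist_force: [-0.1, -0.1, 0.0]
width: 0.0002
finger_force: 0.0
```

```bash
python3 - <<'E'
from h import *
o,P,Q=pose();print(P,o['wrist_force'])
for p in [(.43,-.065,.102),(.44,-.065,.1),(.47,-.065,.098),(.5,-.065,.1)]: delta(p)
S={c:snapshot(c) for c in('side','top')}
print(proj(S['side'],P),proj(S['top'],P),finder.landmark_of('top','blade_lever_end')[:1],finder.landmark_of('side','blade_lever_end')[:1])
a=S['side']['img'][130:210,255:355,::-1];b=S['top']['img'][180:260,300:400,::-1]
cv2.imwrite('pics/i.png',np.hstack([cv2.resize(a,(400,320),interpolation=2),cv2.resize(b,(400,320),interpolation=2)]))
E
```

```text
[ 0.41458001 -0.06788307  0.11112423] [-0.09491525 -0.12646938  0.0350041 ]
t 16.85 at [ 0.4146 -0.0679  0.1111] F [-0.09 -0.13  0.04] sh [-0.02  0.08  0.16] rot [0. 0. 0.]
t 16.85 at [ 0.4146 -0.0679  0.1111] F [-0.09 -0.13  0.04] sh [-0.04  0.16  0.23] rot [0. 0. 0.]
t 16.85 at [ 0.4146 -0.0679  0.1111] F [-0.09 -0.13  0.04] sh [-0.1   0.4   0.39] rot [0. 0. 0.]
t 16.85 at [ 0.4146 -0.0679  0.1111] F [-0.09 -0.13  0.04] sh [-0.14  0.67  0.53] rot [0. 0. 0.]
[[314.51005311 175.92662425]] [[349.44283601 235.71104426]] [{'xy': [342.4, 222.0], 'confidence': 0.49}] [{'xy': [307.9, 175.3], 'confidence': 0.58}]
```

View pics/i.png

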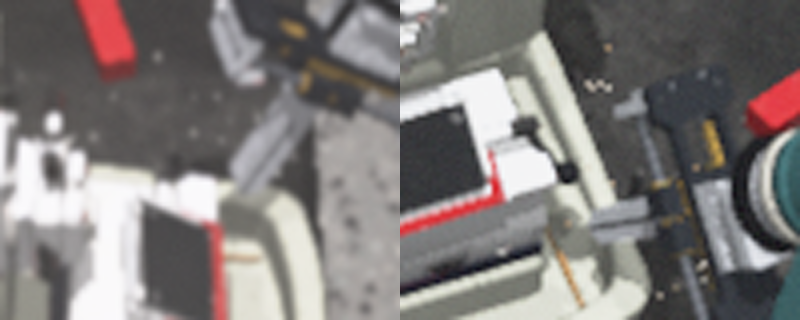

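The fingertip sits just in front of the ball: tip (349,236), ball (342,223) in top. Lower a little and push back.

Call:
drive_tool(deltas="-0.02 0.02 0.1 0 0 0 0;-0.03 0.07 0.17 0 0 0 0;-0.03 0.07 0.17 0 0 0 0")

```text
time: 17.35
tool_pos: [0.4295, -0.0655, 0.0998]
ee_rot: [2.565, -0.257, 1.745]
wrist_force: [0.1, 0.3, 0.9]
width: 0.0004
finger_force: 0.0
```

Call:
drive_tool(deltas="0 0.03 0.02 0 0 0 0;-0.01 0.06 0.03 0 0 0 0;-0.01 0.09 0.05 0 0 0 0;-0.01 0.09 0.05 0 0 0 0")

```text
time: 17.75
tool_pos: [0.4397, -0.065, 0.1003]
ee_rot: [2.565, -0.256, 1.745]
wrist_force: [-0.7, 0.4, -0.1]
width: 0.0007
finger_force: 0.0
```

Call:
drive_tool(deltas="0 0.03 0.02 0 0 0 0;-0.01 0.06 0.03 0 0 0 0;-0.01 0.08 0.05 0 0 0 0;-0.01 0.08 0.05 0 0 0 0")

```text
time: 18.15
tool_pos: [0.449, -0.0642, 0.0999]
ee_rot: [2.565, -0.257, 1.745]
wrist_force: [1.0, 0.6, -0.4]
width: 0.0005
finger_force: 0.0
```

Call:
drive_tool(deltas="0 0.03 0.02 0 0 0 0;-0.01 0.06 0.03 0 0 0 0;-0.01 0.08 0.05 0 0 0 0;-0.01 0.08 0.05 0 0 0 0")

```text
time: 18.55
tool_pos: [0.4585, -0.0636, 0.0998]
ee_rot: [2.565, -0.257, 1.745]
wrist_force: [-0.8, 0.3, 0.3]
width: 0.0006
finger_force: 0.0
```

```bash
python3 - <<'E'
from h import *
o,P,Q=pose();print(P,o['wrist_force'],o['finger_force'])
S={c:snapshot(c) for c in('side','top')}
print(proj(S['side'],P),proj(S['top'],P),finder.landmark_of('top','blade_lever_end')[:2],finder.landmark_of('side','blade_lever_end')[:2])
a=S['side']['img'][140:200,265:340,::-1];b=S['top']['img'][190:250,310:385,::-1]
cv2.imwrite('pics/j.png',np.hstack([cv2.resize(a,(400,320),interpolation=2),cv2.resize(b,(400,320),interpolation=2)]))
E
```

```text
[ 0.4585022  -0.0636069   0.09979257] [-0.76215234  0.25535559  0.3420462 ] 0.0
[[299.88084766 179.32309241]] [[341.22494425 226.03365624]] [{'xy': [341.3, 222.9], 'confidence': 0.44}] [{'xy': [304.2, 176.2], 'confidence': 0.61}]
```

View pics/j.png

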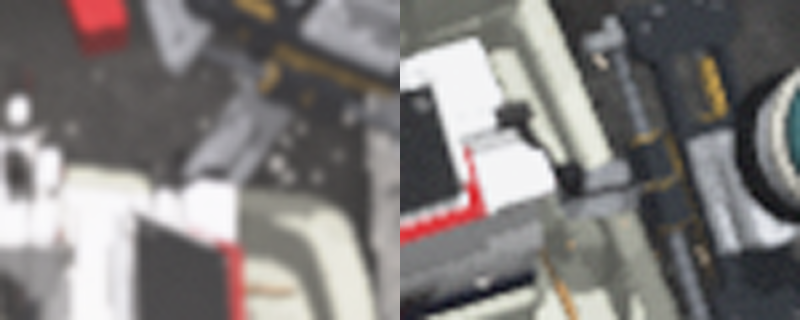

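The ball has not moved: (342,223) in top, with the fingertip grazing along its right side. The right lean carries the finger too far right at ball height, so I'll back out, reduce the lean and shift left.

Call:
drive_tool(deltas="0.02 -0.12 -0.07 0 0 0 0;0.05 -0.27 -0.16 0 0 0 0;0.05 -0.27 -0.16 0 0 0 0")

```text
time: 19.05
tool_pos: [0.4256, -0.0641, 0.0995]
ee_rot: [2.565, -0.257, 1.743]
wrist_force: [0.3, -0.3, 0.1]
width: 0.0009
finger_force: 0.0
```

```bash
python3 - <<'E'
from h import *
delta((.425,-.060,.1),(.5,.19,-.81),(1,0,.617))
E
```

```text
t 19.05 at [ 0.4256 -0.0641  0.0995] F [ 0.27 -0.26  0.06] sh [ 0.04 -0.    0.01] rot [ 0.    -0.071  0.005]
```

Call:
drive_tool(deltas="0.04 0 0.01 0 -0.071 0.005 0;0.04 0 0.01 0 -0.071 0.005 0;0.04 0 0.01 0 -0.071 0.005 0")

```text
time: 19.35
tool_pos: [0.4267, -0.0593, 0.1005]
ee_rot: [2.578, -0.167, 1.679]
wrist_force: [-0.4, -0.7, -0.6]
width: 0.0002
finger_force: 0.0
```

```bash
python3 - <<'E'
from h import *
for p in [(.435,-.060,.1),(.445,-.060,.1),(.475,-.06,.1)]: delta(p)
E
```

```text
t 19.35 at [ 0.4267 -0.0593  0.1005] F [-0.44 -0.68 -0.57] sh [-0.02  0.07  0.05] rot [0. 0. 0.]
t 19.35 at [ 0.4267 -0.0593  0.1005] F [-0.44 -0.68 -0.57] sh [-0.03  0.15  0.1 ] rot [0. 0. 0.]
t 19.35 at [ 0.4267 -0.0593  0.1005] F [-0.44 -0.68 -0.57] sh [-0.06  0.41  0.25] rot [0. 0. 0.]
```

World +x 10 mm is about (-0.01, 0.085, 0.05).

Call:
drive_tool(deltas="0 0.03 0.02 0 0 0 0;-0.01 0.06 0.035 0 0 0 0;-0.01 0.085 0.05 0 0 0 0;-0.01 0.085 0.05 0 0 0 0")

```text
time: 19.75
tool_pos: [0.4366, -0.0603, 0.0999]
ee_rot: [2.58, -0.168, 1.676]
wrist_force: [0.3, 0.1, 0.3]
width: 0.0009
finger_force: 0.0
```

Call:
drive_tool(deltas="0 0.03 0.02 0 0 0 0;-0.01 0.06 0.035 0 0 0 0;-0.01 0.085 0.05 0 0 0 0;-0.01 0.085 0.05 0 0 0 0")

```text
time: 20.15
tool_pos: [0.4465, -0.0598, 0.1004]
ee_rot: [2.579, -0.167, 1.677]
wrist_force: [-0.4, -0.4, -0.3]
width: 0.0004
finger_force: 0.0
```

Call:
drive_tool(deltas="0 0.03 0.02 0 0 0 0;-0.01 0.06 0.035 0 0 0 0;-0.01 0.085 0.05 0 0 0 0;-0.01 0.085 0.05 0 0 0 0")

```text
time: 20.55
tool_pos: [0.4537, -0.0595, 0.0968]
ee_rot: [2.587, -0.168, 1.676]
wrist_force: [-3.5, -2.2, -7.0]
width: 0.0006
finger_force: 3.9
```

```bash
python3 - <<'E'
from h import *
o,P,Q=pose();print(P,o['wrist_force'],o['finger_force'])
S={c:snapshot(c) for c in('side','top')}
for p in (P,(.453,-.06,.128),(.47,-.06,.117)): print(proj(S['side'],p),proj(S['top'],p))
print(finder.landmark_of('top','blade_lever_end')[:2],finder.landmark_of('side','blade_lever_end')[:2])
E
```

```text
[ 0.45367342 -0.05947727  0.09683787] [-3.45999835 -2.20800556 -7.03717023] 3.878444731235504
[[301.46757608 180.99711159]] [[340.50115824 228.301707  ]]
[[301.99136169 174.64826082]] [[342.04117117 222.64388795]]
[[296.21970254 176.87140785]] [[339.14946809 220.05818579]]
[{'xy': [344.5, 222.6], 'confidence': 0.5}] [{'xy': [303.9, 177.5], 'confidence': 0.57}]
```

There is contact, but the pushback is mostly downwards. The ball first has to swing down 40°, and the leaning face pushes it up. I'll back off and push with the fingertip's front edge on the ball's upper front, following the arc.

Call:
drive_tool(deltas="0.02 -0.15 -0.09 0 0 0 0;0.04 -0.3 -0.18 0 0 0 0;0.04 -0.3 -0.18 0 0 0 0")

```text
time: 21.05
tool_pos: [0.4213, -0.0599, 0.1016]
ee_rot: [2.576, -0.166, 1.675]
wrist_force: [0.7, 0.4, 0.1]
width: 0.0004
finger_force: 0.0
```

```bash
python3 - <<'E'
from h import *
o,P,Q=pose();print(Q.as_matrix().round(3))
delta((.425,-.063,.136))
c0=np.array([.0107,0,.0064])
for q0 in(0.1,):
  v=lambda q:np.array([-28*np.cos(q)+33*np.sin(q),0,-33*np.cos(q)-28*np.sin(q)])/1e3
  t=lambda q:np.array([33*np.cos(q)+28*np.sin(q),0,28*np.sin(q)*0+(-28*np.cos(q)+33*np.sin(q))])/43.3
  piv=np.array([.453,-.063,.128])-v(q0); print('piv',piv)
  prev=None
  for q in np.arange(q0,1.6,.15):
    p=piv+v(q)-.009*t(q)-c0; 
    print(round(q,2),p.round(4),None if prev is None else (Q.inv().apply(p-prev)/.1).round(3)); prev=p
E
```

```text
[[-0.103  0.849  0.519]
 [ 0.981 -0.     0.194]
 [ 0.165  0.529 -0.833]]
t 21.05 at [ 0.4213 -0.0599  0.1016] F [0.66 0.36 0.09] sh [ 0.02  0.21 -0.27] rot [0. 0. 0.]
piv [ 0.47756561 -0.063       0.16363047]
0.1 [ 0.4349 -0.063   0.1267] None
0.25 [ 0.4398 -0.063   0.1223] [-0.012  0.018  0.062]
0.4 [ 0.4453 -0.063   0.1186] [-0.012  0.028  0.059]
0.55 [ 0.4514 -0.063   0.1158] [-0.011  0.036  0.054]
0.7 [ 0.4577 -0.063   0.114 ] [-0.01   0.044  0.048]
0.85 [ 0.4643 -0.063   0.1131] [-0.008  0.051  0.041]
1.0 [ 0.4709 -0.063   0.1132] [-0.007  0.057  0.033]
1.15 [ 0.4774 -0.063   0.1143] [-0.005  0.061  0.025]
1.3 [ 0.4837 -0.063   0.1164] [-0.003  0.064  0.015]
1.45 [ 0.4896 -0.063   0.1194] [-0.001  0.066  0.006]
```

Call:
drive_tool(deltas="0.02 0.1 -0.15 0 0 0 0;0.02 0.21 -0.27 0 0 0 0;0.02 0.21 -0.27 0 0 0 0")

```text
time: 21.35
tool_pos: [0.4274, -0.0642, 0.1384]
ee_rot: [2.572, -0.163, 1.677]
wrist_force: [0.8, -0.0, -0.3]
width: 0.0007
finger_force: 0.0
```

Call:
drive_tool(deltas="-0.01 0.01 0.05 0 0 0 0;-0.02 0.02 0.09 0 0 0 0;-0.026 0.036 0.13 0 0 0 0;-0.026 0.036 0.13 0 0 0 0")

```text
time: 21.75
tool_pos: [0.4344, -0.0621, 0.1233]
ee_rot: [2.581, -0.169, 1.677]
wrist_force: [-0.1, 0.1, -0.3]
width: 0.0007
finger_force: 0.0
```

Call:
drive_tool(deltas="-0.006 0.01 0.03 0 0 0 0;-0.012 0.02 0.06 0 0 0 0;-0.018 0.032 0.09 0 0 0 0;-0.024 0.046 0.12 0 0 0 0;-0.024 0.046 0.12 0 0 0 0")

```text
time: 22.25
tool_pos: [0.4451, -0.0627, 0.1165]
ee_rot: [2.58, -0.167, 1.676]
wrist_force: [-0.3, -0.8, -0.8]
width: 0.0003
finger_force: 0.1
```

Call:
drive_tool(deltas="-0.005 0.02 0.023 0 0 0 0;-0.01 0.04 0.046 0 0 0 0;-0.015 0.064 0.07 0 0 0 0;-0.02 0.085 0.094 0 0 0 0;-0.02 0.085 0.094 0 0 0 0")

```text
time: 22.75
tool_pos: [0.4572, -0.0628, 0.1125]
ee_rot: [2.58, -0.167, 1.676]
wrist_force: [-1.5, 0.0, -1.3]
width: 0.0004
finger_force: 1.0
```

```bash
python3 - <<'E'
from h import *
o,P,Q=pose();print(P,o['wrist_force'],o['finger_force'])
S={c:snapshot(c) for c in('side','top')}
for p in (P,(.453,-.06,.128),(.4735,-.06,.12)): print(proj(S['side'],p),proj(S['top'],p))
for c in S:print([(np.round(l['xy'],1),round(l['confidence'],2)) for l in finder.landmark_of(c,'blade_lever_end')[:2]])
E
```

```text
[ 0.45724532 -0.06283169  0.11254197] [-1.48007583  0.02360842 -1.33902381] 1.0024254396557808
[[300.41255778 177.00305564]] [[341.68273797 224.09543057]]
[[301.99136169 174.64826082]] [[342.04117117 222.64388795]]
[[295.07210491 176.27080146]] [[338.77009465 218.54020263]]
[(array([297.4, 177.2]), 0.43)]
[(array([342.3, 219.6]), 0.47), (array([165. , 227.6]), 0.25)]
```

The ball is moving, from 304 to 297 in side, with about 1 N of push. Carrying on along the arc.

Call:
drive_tool(deltas="-0.004 0.025 0.02 0 0 0 0;-0.008 0.052 0.041 0 0 0 0;-0.012 0.08 0.058 0 0 0 0;-0.015 0.108 0.074 0 0 0 0;-0.015 0.108 0.074 0 0 0 0")

```text
time: 23.45
tool_pos: [0.4713, -0.063, 0.1131]
ee_rot: [2.578, -0.167, 1.677]
wrist_force: [-0.8, -0.3, -1.5]
width: 0.0005
finger_force: 0.7
```

Call:
drive_tool(deltas="-0.003 0.03 0.013 0 0 0 0;-0.005 0.061 0.025 0 0 0 0;-0.006 0.093 0.033 0 0 0 0;-0.008 0.125 0.04 0 0 0 0;-0.008 0.125 0.04 0 0 0 0")

```text
time: 23.95
tool_pos: [0.4839, -0.063, 0.1162]
ee_rot: [2.578, -0.167, 1.677]
wrist_force: [0.1, 0.3, -0.9]
width: 0.0002
finger_force: 0.2
```

Call:
drive_tool(deltas="0 0.02 0.002 0 0 0 0;-0.001 0.04 0.004 0 0 0 0;-0.001 0.066 0.006 0 0 0 0;-0.001 0.066 0.006 0 0 0 0")

```text
time: 24.35
tool_pos: [0.4895, -0.063, 0.1189]
ee_rot: [2.578, -0.167, 1.676]
wrist_force: [-0.5, -0.4, -0.5]
width: 0.0006
finger_force: 0.3
```

Call:
drive_tool(deltas="0 0.02 0 0 0 0 0;0 0.04 0 0 0 0 0;0 0.04 0 0 0 0 0")

```text
time: 24.65
tool_pos: [0.4928, -0.0629, 0.1209]
ee_rot: [2.579, -0.167, 1.676]
wrist_force: [0.0, 0.1, -0.6]
width: 0.0003
finger_force: 0.3
```

```bash
python3 - <<'E'
from h import *
o,P,Q=pose();print(P,o['wrist_force'],o['finger_force'])
S={c:snapshot(c) for c in('side','top')}
for p in (P,(.51,-.06,.135)): print(proj(S['side'],p),proj(S['top'],p))
for c in S:print([(np.round(l['xy'],1),round(l['confidence'],2)) for l in finder.landmark_of(c,'blade_lever_end')[:2]])
E
```

```text
[ 0.49281545 -0.06293998  0.12085719] [ 0.02320539  0.05092319 -0.56530767] 0.2717794943600893
[[288.63008865 175.31952888]] [[336.99434013 212.88209649]]
[[282.88969221 173.24324611]] [[334.1899471  205.84488341]]
[]
[(array([358.6, 132.8]), 0.66), (array([337.3, 207.3]), 0.61)]
```

Still in light contact; small steps until it stalls.

Call:
drive_tool(deltas="0 0.02 0 0 0 0 0;0 0.04 0 0 0 0 0;0 0.04 0 0 0 0 0")

```text
time: 25.15
tool_pos: [0.4962, -0.0629, 0.123]
ee_rot: [2.579, -0.167, 1.676]
wrist_force: [-1.0, -0.4, 0.7]
width: 0.0002
finger_force: 0.3
```

Call:
drive_tool(deltas="0 0.02 0 0 0 0 0;0 0.04 0 0 0 0 0;0 0.04 0 0 0 0 0")

```text
time: 25.45
tool_pos: [0.4976, -0.0626, 0.1231]
ee_rot: [2.585, -0.167, 1.677]
wrist_force: [-8.3, -1.7, 0.2]
width: 0.0004
finger_force: 3.2
```

Call:
drive_tool(deltas="0 0.01 0 0 0 0 0;0 0.015 0 0 0 0 0;0 0.015 0 0 0 0 0")

```text
time: 25.75
tool_pos: [0.4978, -0.0626, 0.123]
ee_rot: [2.587, -0.168, 1.677]
wrist_force: [-10.3, -1.8, 0.2]
width: 0.0005
finger_force: 4.4
```

Call:
drive_tool(deltas="0.01 -0.05 -0.03 0 0 0 0;0.03 -0.3 -0.2 0 0 0 0;0.05 -0.6 -0.4 0 0 0 0;0.05 -0.7 -0.45 0 0 0 0")

```text
time: 26.15
tool_pos: [0.4165, -0.0671, 0.1277]
ee_rot: [2.577, -0.166, 1.675]
wrist_force: [0.3, -0.1, -0.6]
width: 0.0003
finger_force: 0.0
```

Call:
drive_tool(deltas="0 -0.1 -0.4 0 0 0 0;0 -0.2 -0.8 0 0 0 0;0 -0.2 -1 0 0 0 0;0 -0.2 -1 0 0 0 0")

```text
time: 26.55
tool_pos: [0.3498, -0.0889, 0.2037]
ee_rot: [2.574, -0.16, 1.673]
wrist_force: [0.2, 0.1, 0.9]
width: 0.0008
finger_force: 0.0
```

```bash
python3 - <<'E'
from h import *
o,P,Q=pose();print(P,o['wrist_force'],o['finger_force'],o['time'])
S={c:snapshot(c) for c in('side','top')}
for t in ('blade_lever_end','block_lever_end','wheel_handle'):
 for c in S:print(t,c,[(np.round(l['xy'],1),round(l['confidence'],2)) for l in finder.landmark_of(c,t)[:2]])
p=(.478+.033,-.06,.1636-.028);print([proj(S[c],p) for c in S])
a=S['side']['img'][95:235,215:345,::-1];b=S['top']['img'][110:250,260:390,::-1]
cv2.imwrite('pics/k.png',np.hstack([cv2.resize(a,(400,430),interpolation=2),cv2.resize(b,(400,430),interpolation=2)]))
E
```

```text
[ 0.34975684 -0.08892476  0.20365466] [0.20636001 0.11786269 0.90051174] 0.0 26.55
blade_lever_end side [(array([284.7, 174. ]), 0.52)]
blade_lever_end top [(array([168.5, 323.6]), 0.63), (array([331.7, 207.2]), 0.6)]
block_lever_end side [(array([264.8, 192.3]), 0.51)]
block_lever_end top [(array([275.1, 180. ]), 0.45)]
wheel_handle side [(array([229.6, 118.2]), 0.66)]
wheel_handle top [(array([360.6, 133. ]), 0.62), (array([164.6, 227.6]), 0.19)]
[array([[282.55291712, 173.1209187 ]]), array([[334.07192474, 205.46165958]])]
```

View pics/k.png

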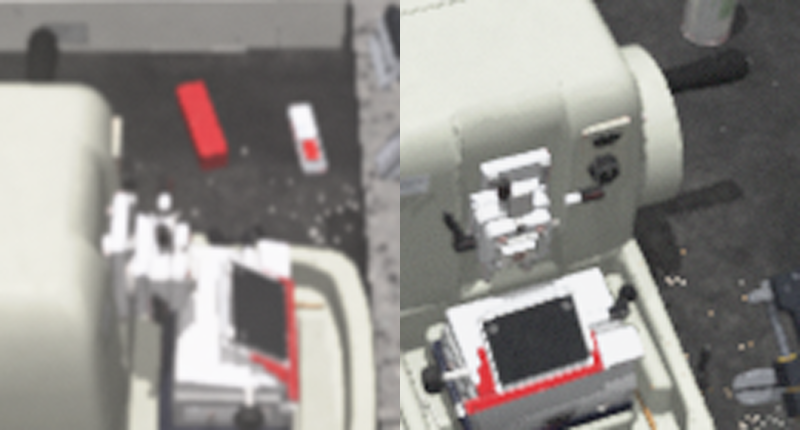

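The picture shows the handle at the top (side crop (42,45)), the clamp lever upright (top crop (455,230)) and the blade lever pointing back (top crop (622,300)). The red box and dispenser are unmoved and the arm is clear.

```bash
python3 -c "
from bench import robot
print(robot.close_job())"
```

```text
the job is handed in; nothing more can be done
None
```

The microtome is locked up in the required order: wheel handle, then block clamp lever, then blade lever, each pushed until it stalled at its stop. The last picture shows all three in place, the red slide box and blade dispenser unmoved and the arm clear; I handed the job in but its verdict was not shown.

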